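Press a proud dowel pin home and tug-test it

ROBOT

A 7-joint arm with a two-finger parallel gripper is mounted at the origin on the work surface. World frame = base frame: x ahead of the robot, y to its left, z up, the work surface at z = 0. Lengths are in mm, angles in rad, forces in N, time in s.
With the tool pointing down it reaches from about 400 to 900 mm from the base axis. Payload 5.6 kg.
Tool frame: the origin (TCP) lies at the very end of the fingers, on their centre line; the grasp point (between the pads) lies 19 mm behind it; y points along the fingers, z is the direction in which the jaws open and shut, and the axes are right-handed (so a half turn about y gives the same grasp; the last joint's range is limited). The gripper opens to 92 mm and grips with 3 to 60 N. Pads are 20 mm wide; open, the fingers measure 128 mm over their backs; the gripper's body (75 mm by 189 mm) begins 69 mm behind the grasp point.
Start: joints at [1.283, 0.468, -0.012, 1.603, 0.006, 1.071, -0.056], TCP at [157.493, -630.639, 214.592] pointing down, gripper open.
Joint ranges: [-2.53, 2.53], [-0.31, 2.02], [-1.57, 1.55], [0.28, 2.44], [-1.29, 4.43], [0.15, 1.84], [-2.92, 2.92]. Speed limits (rad/s): [2.57, 2.57, 3.14, 3.14, 3.14, 3.14, 3.14].

INTERFACE

Orientations are given as a unit quaternion [x, y, z, w].
In Python, from bench import bot, eyes gives the robot as it stands. The module is installed in compiled form; this text tells all that it offers.
- The arm moves only by the shell command python3 -m jog 'ROWS' [FORCE]. ROWS is a JSON object of lists of equal length, an entry for each row: "grip": the finger opening in mm, from 0 to 91.9; "delta_pos": the shift along the tool's x, y, z in mm, a list of three; "twist": the turn about the tool's y in degrees. In form: {"grip": [grip, ...], "delta_pos": [[x, y, z], ...], "twist": [twist, ...]}. A call has 1 to 20 rows; each row is the pose to reach, as a shift and turn from the pose commanded when the call began, along the tool's axes at that moment; what a row does not reach only later rows make up. A row lasts 1/8 s, in which the tool goes at most 62.5 mm and 10.7 degrees, less where a joint would pass 70% of its speed; a pose out of reach is approached as far as the arm can. A call with a gripper value outside its range is refused whole. The fingers move at their own pace and stop on an object; FORCE is the grip in N (left out, the last holds). Time passes only in rows, so rows that repeat a pose let the fingers close. It gives the time, the measured TCP pose, the force and the opening at its end, in the units of the state.
- bot.sense(): the state, without advancing time (a new reading comes with each control period).
- eyes.get_image(name): name is "scene" or "top" or "wrist"; returns (picture, depth): 420x560x3 uint8, red, green, blue; 420x560 float32, mm along the optical axis (not along the pixel's ray), 0 where there is no reading.
- eyes.get_calibration(name): a dict with "K" (3x3 intrinsics, pixels), "origin" and "rotation" of the camera in the world. Camera axes: x right, y down, z forward; pixel columns grow to the right and rows downward; lengths in mm; the calibration is good to about 2 mm. A picture is of the moment at which its call begins: read the wrist's pose just before it. get_calibration takes no time and is no camera call; for the wrist camera it gives the pose at the moment of the call.
- bot.close_job(): hands the job in, once; it reports no verdict.
The state is a dict: "time": time; "q": joint angles; "qd": joint speeds; "tau": joint torques, N m; "ee_pos": TCP position; "eef_rot": TCP orientation; "contact_force": force on the tool from outside, world axes, zero at the start; "ft_torque": the same for the moment, N m; "grip_width": opening from 0.0 (shut) to 1.0 (fully open).
Only numpy, scipy, OpenCV 4.12 (cv2) and the standard library are available. Lean on these libraries where they do the work, as an engineer would, in place of code of your own. Each camera call takes 0.05 s, during which the arm holds its last target.

TASK

One of the three headed dowel pins in the drill jig stands proud of its bush: press it straight down until its head is fully home on the bush, without hammering. Then grip its head and tug it straight up - the worn head has some free play to take up first - with about 12 N, steadily for about a second and never as much as 18 N, to confirm that the pin is retained, and let go with the pin still fully home. Leave the other two pins seated and the oil can standing where it is.

Things in the scene. Friction and masses are not known exactly. Their poses are not given: they have to be found in the camera images.
- jig: Drill jig fixed to the bench: a dark base plate 160 (x) x 250 (y) x 14 mm carrying a bright block 70 (x) x 200 (y) mm whose top is 45 mm above the bench. Origin: centre of the underside, on the bench. The three bushes stand in a row along its y axis, at y = -64, 0 and +64 mm, x = 0; their axes are vertical. A loose spare dowel and a small ring lie on the base plate beyond the block.
- head_a (a point): Centre of the flat top of the head of the proud pin (pin_a). The head is a plain steel cylinder 20 mm in diameter and 40 mm tall, vertical, on a 14 mm shank. Fully home, its underside rests on the bush's flange (36 mm in diameter, top 50 mm above the bench), and this point is 90 mm above the bench; at the start it is 8 to 15 mm higher.
- cap_a (a joint): How far the proud pin's head is lifted on its own shank, m, 0 at the start. The head floats: it can be lifted freely (60 g, drops back when let go) by a play of 1 to 9 mm, different each time and not visible, before it pulls on the shank; downward it pushes the shank at once.
- pin_a (a joint): How far the proud pin's shank stands above its home place in the bush, m (the head's free play is not counted): 0 = fully home, up positive, 8 to 15 mm at the start, stop at 22 mm. Dry press fit: it stays where it is left; it takes about 12 N to push it down, and about 22 N up would draw it out.
- pin_b (a joint): The same for the shank of one of the two seated pins, of the same kind: 0 = home, as it is at the start.
- pin_c (a joint): The same for the other seated pin.
- bush_a (a joint): Axial give of the proud pin's bush in the jig on its stiff spring washer, m, up positive, 0 unloaded: 0.05 mm per N of axial load on the pin (a 12 N tug lifts it 0.6 mm), far below the noise of this reading, so the tug must be felt as force.
- oil_can: Small closed metal oil can with a tapering spout, standing upright: body 52 mm in diameter and 60 mm tall, spout tip 120 mm above the bench, about 0.25 kg, loose on the bench; origin at the centre of its underside.
Mind the look-alikes: they are no part of the job. What is shaped like the oil_can but brown, purple or red is not meant.

How it is judged:
By the outcome, as a careful person would: the job done as asked, in the order asked, and still so for the second after the job is handed in, with the robot touching nothing.
It also fails if it takes over 72 s, if anything falls off the work surface, if the arm or the gripper's body presses on something with over 40 N, if the wrist force passes 120 N, or if a joint passes its speed limit or range.

## Working session

There is one attempt and no reset: what is moved stays moved. The work goes in short steps, Python scripts to look and compute and a shell command to move; the robot and the scene stay as the last step left them, time stands still between calls to the robot, and variables do not carry over. Pictures are saved under pics/ and viewed, and the job is handed in when it is done.

```bash
mkdir -p pics
python3 - <<'E'
from bench import bot, eyes
import cv2,numpy as np
s=bot.sense(); print({k:np.round(v,3).tolist() for k,v in s.items()})
for n in ("scene","top"):
    im,d=eyes.get_image(n); cv2.imwrite(f"pics/{n}0.png",im[:,:,::-1]); np.save(f"pics/{n}0.npy",d)
    c=eyes.get_calibration(n); print(n,{k:np.round(v,3).tolist() for k,v in c.items()})
E
```

```text
{'time': 0.0, 'q': [1.283, 0.468, -0.012, 1.604, 0.006, 1.071, -0.056], 'qd': [-0.001, -0.003, -0.001, 0.002, 0.001, -0.001, 0.001], 'tau': [0.001, -52.057, -0.013, -24.375, -0.057, 0.017, 0.0], 'ee_pos': [157.315, -630.081, 213.644], 'eef_rot': [-0.086, 0.702, -0.701, 0.086], 'contact_force': [-0.388, -0.176, 0.481], 'ft_torque': [0.005, 0.017, -0.019], 'grip_width': 1.0}
scene {'K': [[383.906, 0.0, 282.025], [0.0, 383.906, 210.992], [0.0, 0.0, 1.0]], 'origin': [1129.274, -21.182, 604.518], 'rotation': [0.735, 0.532, -0.247, -0.342]}
top {'K': [[455.056, 0.0, 281.478], [0.0, 455.056, 211.035], [0.0, 0.0, 1.0]], 'origin': [405.889, 169.405, 852.097], 'rotation': [-0.698, 0.709, -0.066, 0.066]}
```

View pics/scene0.png

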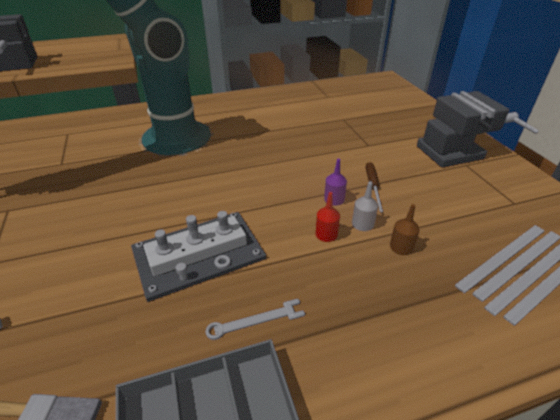

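View pics/top0.png

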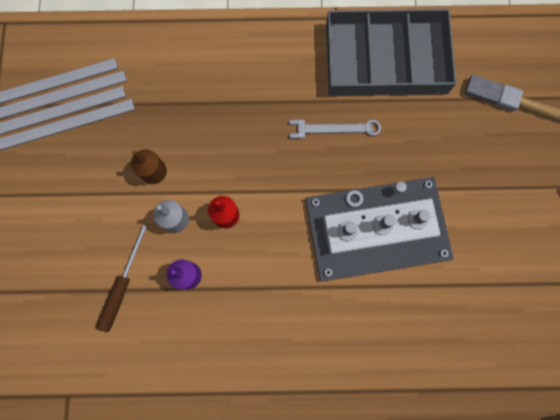

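The jig shows in both views: in the top view the block spans about (327-438, 200-252), with heads near (350,230), (388,222), (422,216). The grey oil can is at (170,215), well clear. Next I'll measure the heads.

```bash
cat > h.py <<'E'
import numpy as np,cv2
from scipy.spatial.transform import Rotation as R
def ray(c,u,v):
    d=R.from_quat(c["rotation"]).as_matrix()@np.linalg.inv(c["K"])@np.array([u,v,1.0]); return np.array(c["origin"]),d
def onz(c,u,v,z):
    o,d=ray(c,u,v); return o+d*(z-o[2])/d[2]
def cloud(c,d):
    v,u=np.mgrid[:d.shape[0],:d.shape[1]]
    p=np.stack([u,v,np.ones_like(u)],-1)@np.linalg.inv(c["K"]).T*d[...,None]
    return p@R.from_quat(c["rotation"]).as_matrix().T+np.array(c["origin"])
E
python3 - <<'E'
from h import *
from bench import eyes
c=eyes.get_calibration("top"); d=np.load("pics/top0.npy"); P=cloud(c,d)
z=P[...,2]
for n in (70,):
    m=((z>n)&(z<130)).astype(np.uint8); m[:, :300]=0; m[:,460:]=0;m[:180]=0;m[300:]=0
    k,l,st,ce=cv2.connectedComponentsWithStats(m)
    for i in range(1,k):
        if st[i,4]>20:
            q=P[l==i]; print(st[i],ce[i].round(1),np.median(q,0).round(1),q.mean(0).round(1),np.percentile(q[:,2],[10,50,90]).round(1))
im=cv2.imread("pics/top0.png")[170:290,295:465]; cv2.imwrite("pics/topz.png",cv2.resize(im,None,fx=4.5,fy=4.5,interpolation=2))
im=cv2.imread("pics/scene0.png")[200:300,120:275]; cv2.imwrite("pics/scz.png",cv2.resize(im,None,fx=5,fy=5,interpolation=2))
E
```

```text
[416 210  15  13 146] [422.8 216.3] [538.1 -72.   88.6] [538.3 -72.4  86.6] [77.  88.6 90.8]
[380 215  16  14 165] [387.5 221.6] [528.5  -8.5 101.7] [528.5  -9.1  97.1] [ 80.7 101.7 103.9]
[344 222  13  13 132] [349.9 228.1] [519.7  53.   89.1] [519.8  53.   87.7] [80.  89.1 91. ]
```

View pics/topz.png

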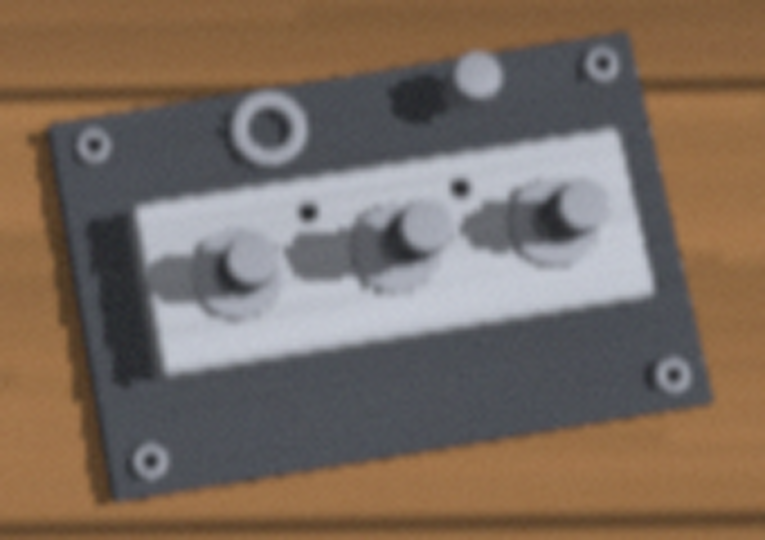

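View pics/scz.png

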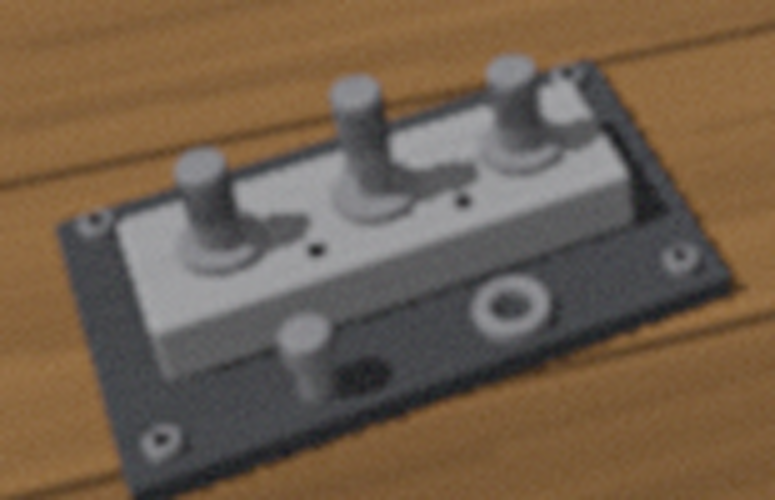

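The middle pin is proud by about 12 mm; its head top is at about (389,220) in the top view. Next: its axis position and the jaw turn.

Run:
```python
from h import *
from bench import eyes,bot
c=eyes.get_calibration("top"); e=eyes.get_calibration("scene")
t=[onz(c,x/4.5+295-.4,y/4.5+170-.4,z) for x,y,z in ((249,260,90),(424,227,102),(579,207,90))]
s=[onz(e,x/5+120-.4,y/5+200-.4,z) for x,y,z in ((511,70,90),(357,90,102),(203,162,90))]
print(np.round(t,1),np.round(s,1))
# triangulate mid
def tri(a,b):
    o1,d1=a;o2,d2=b;d1=d1/np.linalg.norm(d1);d2=d2/np.linalg.norm(d2)
    k=np.linalg.lstsq(np.stack([d1,-d2],1),o2-o1,rcond=None)[0]; return o1+d1*k[0],o2+d2*k[1]
print(tri(ray(c,424/4.5+294.6,227/4.5+169.6),ray(e,357/5+119.6,90/5+199.6)))
S=bot.sense(); M=R.from_quat(S["eef_rot"]).as_matrix(); print(M.round(3))
row=t[0]-t[2]; jx=np.array([row[1],-row[0]])/np.hypot(*row[:2]); print("jigx",jx)
z=M[:2,2]; print("angles jaw",np.degrees(np.arctan2(z[1],z[0])),"jigx",np.degrees(np.arctan2(jx[1],jx[0])))
print("delta tool to mid",M.T@(np.r_[t[1][:2],150]-S["ee_pos"]))
```

```text
[[520.7  53.3  90. ]
 [530.3 -10.4 102. ]
 [539.  -72.2  90. ]] [[518.6  49.5  90. ]
 [525.8 -12.8 102. ]
 [535.6 -75.7  90. ]]
(array([529.88866651,  -9.81045248, 104.30532262]), array([529.31898963, -12.84778873, 104.93878627]))
[[-0.97  -0.001  0.242]
 [-0.242  0.001 -0.97 ]
 [ 0.    -1.    -0.002]]
jigx [0.98955875 0.14413007]
angles jaw -75.98094202744562 jigx 8.286906736691291
delta tool to mid [-511.98967472   64.47764463 -510.87862696]
```

```bash
python3 -m jog '{"grip":[91,91,91,91,60,40,30,20,10,0,0,0,0,0,0,0,0,0],"delta_pos":[[-20,0,-20],[-52,0,-52],[-84,0,-84],[-116,4,-116],[-148,8,-148],[-180,12,-180],[-212,16,-212],[-244,20,-244],[-276,24,-276],[-308,28,-308],[-340,32,-340],[-372,36,-372],[-404,40,-404],[-436,44,-436],[-468,48,-468],[-495,52,-494],[-512,54,-511],[-512,54,-511]],"twist":[-3,-8,-13,-18,-23,-28,-33,-38,-43,-49,-55,-61,-67,-73,-78,-82,-84.3,-84.3]}' 30
python3 - <<'E'
from h import *
from bench import eyes,bot
S=bot.sense(); c=eyes.get_calibration("wrist");im,d=eyes.get_image("wrist"); np.save("pics/w1.npy",d); import json
print({k:np.round(v,3).tolist() for k,v in S.items()}); print(c)
cv2.imwrite("pics/w1.png",im[:,:,::-1])
im,d=eyes.get_image("scene");cv2.imwrite("pics/s1.png",im[:,:,::-1])
M=R.from_quat(S["eef_rot"]).as_matrix(); print(M.round(3))
E
```

```text
time: 2.35
ee_pos: [530.5, -9.0, 160.1]
eef_rot: [-0.536, 0.462, -0.461, 0.536]
contact_force: [-0.4, -0.8, -0.1]
grip_width: 0.006
{'time': 2.35, 'q': [0.434, 0.409, -0.589, 1.914, 0.284, 0.903, -0.147], 'qd': [0.035, -0.021, 0.032, 0.022, 0.004, 0.008, 0.006], 'tau': [-1.074, -40.272, -6.381, -21.423, -0.084, -0.1, -0.042], 'ee_pos': [530.515, -8.962, 160.094], 'eef_rot': [-0.536, 0.462, -0.461, 0.536], 'contact_force': [-0.365, -0.802, -0.071], 'ft_torque': [-0.089, -0.073, -0.015], 'grip_width': 0.006}
{'K': array([[348.73085173,   0.        , 277.70911718],
       [  0.        , 348.73085173, 209.61368035],
       [  0.        ,   0.        ,   1.        ]]), 'origin': array([520.65133636,  59.24736175, 330.26456013]), 'rotation': array([0.98952754, 0.07342636, 0.00851302, 0.12398122])}
[[ 0.148 -0.001  0.989]
 [-0.989  0.001  0.148]
 [-0.001 -1.    -0.001]]
```

View pics/w1.png

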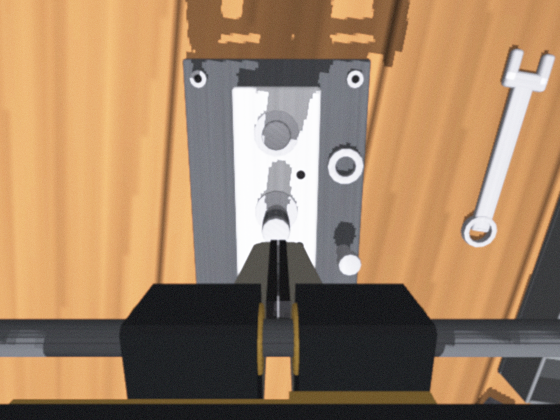

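View pics/s1.png

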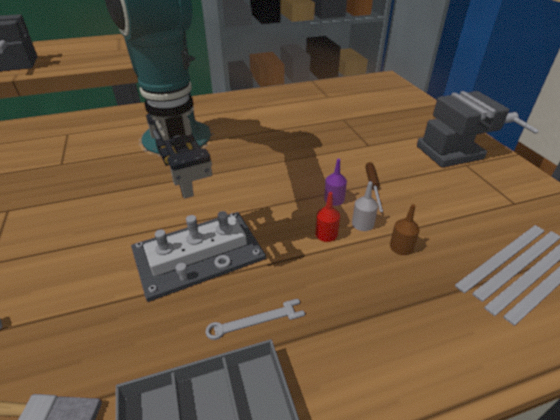

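The wrist view shows the proud head top at about (276,230) just ahead of the closed fingertips at (279,250). The jaws lie across the row.

Run:
```python
from h import *
from bench import eyes
c=eyes.get_calibration("wrist"); d=np.load("pics/w1.npy"); P=cloud(c,d)
im=cv2.imread("pics/w1.png"); cv2.imwrite("pics/w1z.png",cv2.resize(im[95:275,215:345],None,fx=4,fy=4,interpolation=2)[:,:])
z=P[...,2]
for lo,hi in ((95,112),(84,95)):
    m=((z>lo)&(z<hi)).astype(np.uint8); m[245:]=0
    k,l,st,ce=cv2.connectedComponentsWithStats(m)
    for i in range(1,k):
        if st[i,4]>40: q=P[l==i]; print(st[i],ce[i].round(1),np.median(q,0).round(1),((q.min(0)+q.max(0))/2).round(1),q.min(0).round(1),q.max(0).round(1))
for u,v,zz in((276.5,229.5,102.5),(276.5,134,90)): print(onz(c,u,v,zz).round(1))
```

```text
[261 215  30  26 621] [275.6 227.9] [528.5 -13.8 102.9] [528.9 -14.9 100. ] [519.  -23.6  95. ] [538.9  -6.1 105. ]
[261 120  30  30 667] [275.7 134.8] [519.8  47.3  89.8] [519.9  47.2  87.9] [510.   37.6  84. ] [529.9  56.9  91.8]
[262 211  28  13  97] [275.4 214.9] [527.1  -7.4  89.9] [528.4 -10.6  89.6] [518.8 -15.3  84.3] [538.1  -6.   94.9]
[529.4 -14.9 102.5]
[520.3  47.9  90. ]
```

View pics/w1z.png

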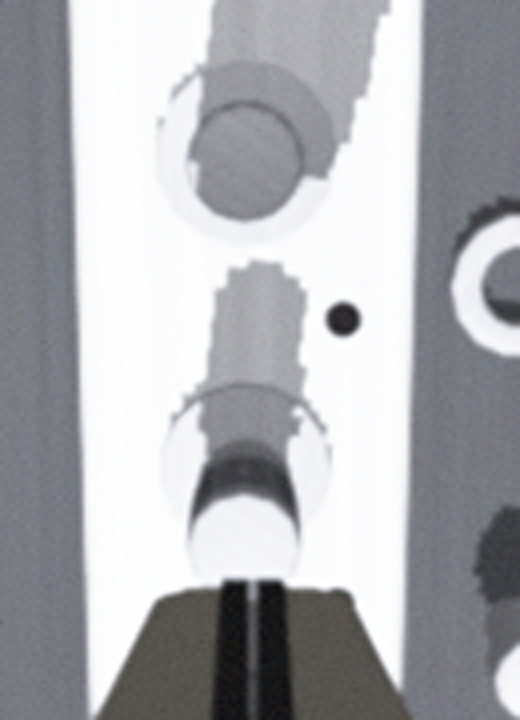

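Run:
```python
from h import *
from bench import eyes,bot
c=eyes.get_calibration("wrist"); S=bot.sense()
def proj(p):
    q=R.from_quat(c["rotation"]).as_matrix().T@(np.array(p)-c["origin"]); q=c["K"]@q; return (q[:2]/q[2]).round(1)
M=R.from_quat(S["eef_rot"]).as_matrix();t=np.array(S["ee_pos"])
for dx in(-10,0,10): print(dx,proj(t+M[:,0]*dx), proj(t+M[:,0]*dx-M[:,1]*19))
d=np.load("pics/w1.npy");P=cloud(c,d); print(P[236:262:3,272].round(1)); print(P[236:262:3,286].round(1))
```

```text
-10 [277.6 239. ] [277.5 252.6]
0 [277.6 257.2] [277.5 272.6]
10 [277.6 274.9] [277.5 292. ]
[[527.  -19.7 103.2]
 [527.3 -22.  102.7]
 [525.6  -2.5 163.5]
 [525.7  -2.1 168.9]
 [525.8  -2.2 172.9]
 [525.8  -2.3 176.5]
 [525.9  -2.5 179.9]
 [526.   -2.5 183.5]
 [526.   -2.2 187.6]]
[[536.5 -18.6 102.5]
 [536.9 -21.1 101.3]
 [532.8  -2.1 161.6]
 [532.7  -2.  166.5]
 [532.5  -1.5 172.1]
 [532.3  -1.2 177. ]
 [532.3  -1.7 179.5]
 [532.2  -1.2 184.3]
 [532.1  -1.3 187.6]]
```

```bash
python3 -m jog '{"grip":[0,0,0,0,0,0,0],"delta_pos":[[3.7,10,-2.5],[3.7,22,-2.5],[3.7,34,-2.5],[3.7,44,-2.5],[3.7,50,-2.5],[3.7,50,-2.5],[3.7,50,-2.5]],"twist":[0,0,0,0,0,0,0]}'
python3 - <<'E'
from h import *
from bench import eyes,bot
for n in ("scene","wrist"):
    im,d=eyes.get_image(n);im=im[:,:,::-1]
    im=im[130:290,90:290] if n=="scene" else im[150:300,180:380]
    cv2.imwrite(f"pics/{n}2.png",cv2.resize(im,None,fx=3.7,fy=3.7,interpolation=2))
print(bot.sense()["contact_force"],bot.sense()["ee_pos"])
E
```

```text
time: 3.32
ee_pos: [528.8, -14.7, 110.8]
eef_rot: [-0.535, 0.462, -0.463, 0.535]
contact_force: [-0.5, -0.2, 0.3]
grip_width: 0.002
[-0.15068381  0.02142746 -0.11279241] [528.81497513 -14.76546108 110.95301716]
```

View pics/scene2.png

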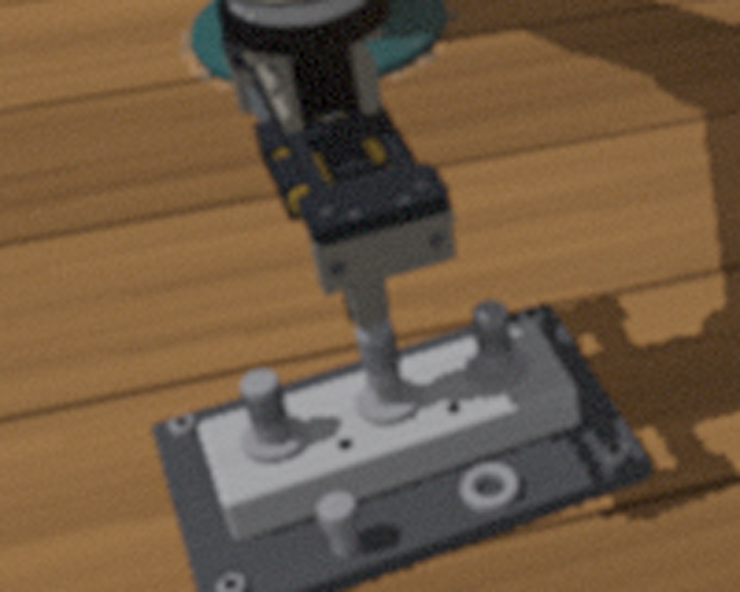

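View pics/wrist2.png

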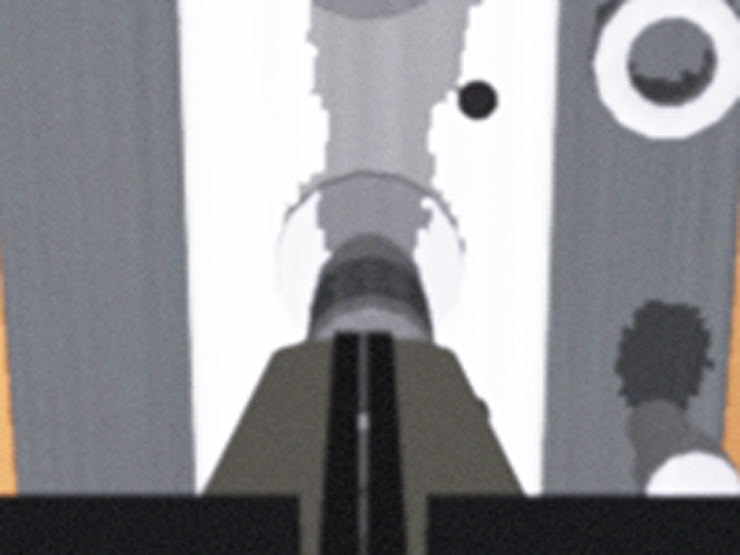

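Seen from the wrist, the head is about 1 mm right of the fingers and 3 mm further out. I'll correct that and come down slowly to contact.

```bash
python3 -m jog '{"grip":[0,0,0,0,0,0,0,0,0],"delta_pos":[[-1.5,0,1],[-2.7,1,1.6],[-2.7,2,1.6],[-2.7,3,1.6],[-2.7,4,1.6],[-2.7,5,1.6],[-2.7,6,1.6],[-2.7,7,1.6],[-2.7,7,1.6]],"twist":[0,0,0,0,0,0,0,0,0]}'
```

```text
time: 4.55
ee_pos: [529.7, -11.9, 103.6]
eef_rot: [0.535, -0.462, 0.462, -0.535]
contact_force: [-0.7, 0.3, 0.1]
grip_width: 0.003
```

```bash
python3 -m jog '{"grip":[0,0,0,0,0,0],"delta_pos":[[0,0.5,0],[0,1,0],[0,1.5,0],[0,2,0],[0,2.5,0],[0,3,0]],"twist":[0,0,0,0,0,0]}'
```

```text
time: 5.3
ee_pos: [530.0, -11.9, 101.7]
eef_rot: [0.535, -0.462, 0.463, -0.535]
contact_force: [-3.8, 0.4, 10.0]
grip_width: 0.01
```

```bash
python3 -m jog '{"grip":[0,0,0,0,0,0,0,0],"delta_pos":[[0,0.6,0],[0,1.2,0],[0,1.8,0],[0,2.4,0],[0,3,0],[0,3.6,0],[0,4.2,0],[0,4.8,0]],"twist":[0,0,0,0,0,0,0,0]}'
```

```text
time: 6.3
ee_pos: [530.0, -11.9, 96.9]
eef_rot: [0.535, -0.462, 0.463, -0.535]
contact_force: [-3.0, -0.5, 11.1]
grip_width: 0.003
```

```bash
python3 -m jog '{"grip":[0,0,0,0,0,0,0,0,0,0],"delta_pos":[[0,0.6,0],[0,1.2,0],[0,1.8,0],[0,2.4,0],[0,3,0],[0,3.6,0],[0,4.2,0],[0,4.8,0],[0,5.4,0],[0,5.8,0]],"twist":[0,0,0,0,0,0,0,0,0,0]}'
```

```text
time: 7.55
ee_pos: [530.0, -11.9, 91.1]
eef_rot: [0.535, -0.462, 0.463, -0.535]
contact_force: [-3.5, 0.9, 11.0]
grip_width: 0.006
```

```bash
python3 -m jog '{"grip":[0,0,0,0],"delta_pos":[[0,0.4,0],[0,0.8,0],[0,1.2,0],[0,1.2,0]],"twist":[0,0,0,0]}'; python3 -m jog '{"grip":[0,0],"delta_pos":[[0,0.4,0],[0,0.4,0]],"twist":[0,0]}'; python3 -m jog '{"grip":[0,0],"delta_pos":[[0,0.4,0],[0,0.4,0]],"twist":[0,0]}'
```

```text
time: 8.05
ee_pos: [530.0, -11.9, 89.9]
eef_rot: [0.535, -0.462, 0.463, -0.535]
contact_force: [-2.6, -0.6, 10.4]
grip_width: 0.003
time: 8.3
ee_pos: [530.1, -11.9, 89.7]
eef_rot: [0.535, -0.462, 0.463, -0.535]
contact_force: [-3.2, -0.4, 13.2]
grip_width: 0.006
time: 8.55
ee_pos: [530.1, -11.9, 89.6]
eef_rot: [0.535, -0.462, 0.463, -0.535]
contact_force: [-4.0, 0.6, 13.9]
grip_width: 0.006
```

```bash
python3 -m jog '{"grip":[0,0,0],"delta_pos":[[0,0.4,0],[0,0.8,0],[0,0.8,0]],"twist":[0,0,0]}'; python3 -m jog '{"grip":[0,0,0],"delta_pos":[[0,0.4,0],[0,0.8,0],[0,0.8,0]],"twist":[0,0,0]}'
```

```text
time: 8.93
ee_pos: [530.3, -11.9, 89.3]
eef_rot: [0.535, -0.462, 0.463, -0.535]
contact_force: [-5.4, -0.5, 19.6]
grip_width: 0.006
time: 9.3
ee_pos: [530.5, -11.9, 89.0]
eef_rot: [0.535, -0.462, 0.463, -0.535]
contact_force: [-6.1, -0.0, 23.3]
grip_width: 0.001
```

Beyond z≈90 the force climbs at the bush's own give (0.05 mm/N) to 23 N, so the pin is home. I'll back off, open, and look.

```bash
python3 -m jog '{"grip":[0,0,0,30,60,80,91,91,91],"delta_pos":[[0,-1,0],[0,-2,0],[0,-6,0],[0,-14,0],[0,-20,0],[0,-20,0],[0,-20,0],[0,-20,0],[0,-20,0]],"twist":[0,0,0,0,0,0,0,0,0]}'
python3 - <<'E'
from h import *
from bench import eyes,bot
S=bot.sense();c=eyes.get_calibration("wrist"); im,d=eyes.get_image("wrist");P=cloud(c,d);np.save("pics/w3.npy",d)
cv2.imwrite("pics/w3.png",im[:,:,::-1])
m=((P[...,2]>84)&(P[...,2]<100)).astype(np.uint8)
k,l,st,ce=cv2.connectedComponentsWithStats(m)
for i in range(1,k):
    if st[i,4]>40: q=P[l==i]; print(st[i],ce[i].round(1),np.median(q,0).round(1),q.min(0).round(1),q.max(0).round(1))
print(S["ee_pos"],S["contact_force"],S["grip_width"])
c=eyes.get_calibration("top"); im,d=eyes.get_image("scene")
cv2.imwrite("pics/s3.png",cv2.resize(im[130:290,90:290,::-1],None,fx=3.7,fy=3.7,interpolation=2))
E
```

```text
time: 10.42
ee_pos: [529.5, -11.9, 106.1]
eef_rot: [0.535, -0.463, 0.462, -0.535]
contact_force: [-0.4, -0.5, -0.3]
grip_width: 0.634
[ 259  114   38   39 1127] [277.4 133.3] [520.4  50.   89.9] [510.6  39.7  84.1] [530.2  59.9  92.2]
[261 229  34  36 943] [277.4 246.7] [529.5 -12.1  89.8] [520. -23.  84.] [539.3  -3.1  91.7]
[269 357  19   4  48] [277.8 357.9] [540.3 -84.3  90. ] [534.8 -85.6  88.7] [545.8 -82.6  90.8]
[529.54558199 -11.92194546 106.14750255] [-0.44291577 -0.48747178 -0.33421092] 0.6335917052888762
```

View pics/w3.png

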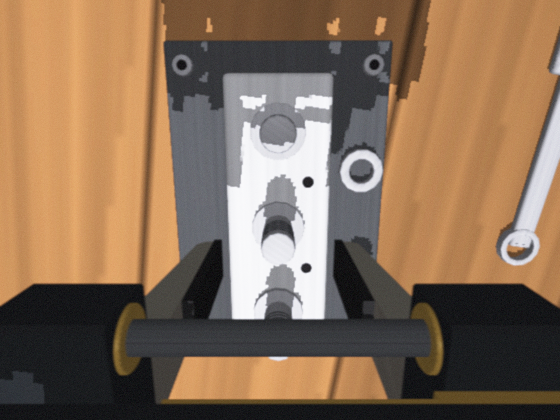

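View pics/s3.png

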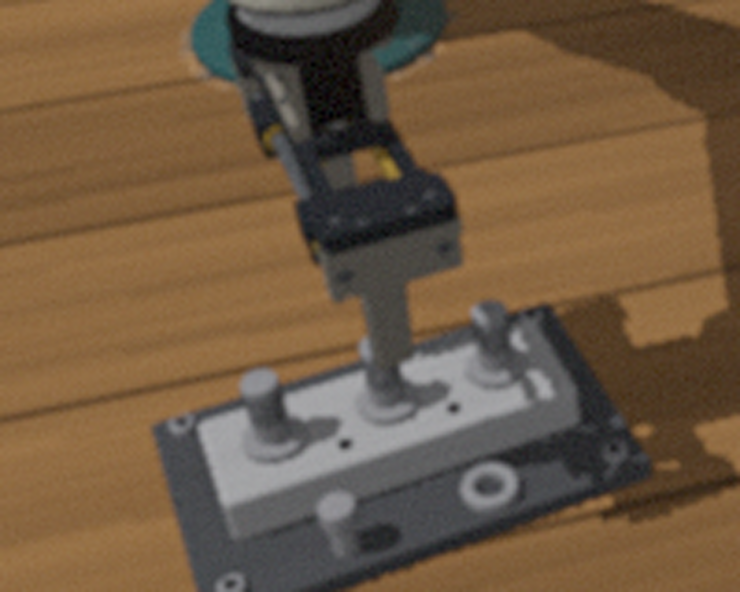

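All three heads now read z≈90. The target head is at (278,247), centred between the jaws (inner edges 222/334). I'll descend around it.

```bash
python3 -m jog '{"grip":[60,60,60,60,60,60,60,60,60],"delta_pos":[[0,8,0],[0,16,0],[0,24,0],[0,32,0],[0,38,0],[0,44,0],[0,47,0],[0,47,0],[0,47,0]],"twist":[0,0,0,0,0,0,0,0,0]}'
```

```text
time: 11.65
ee_pos: [529.9, -11.9, 59.6]
eef_rot: [-0.535, 0.462, -0.463, 0.535]
contact_force: [-0.0, -0.0, 0.3]
grip_width: 0.65
```

```bash
python3 -m jog '{"grip":[40,30,24,20,16,16,16,16,16,16],"delta_pos":[[0,0,0],[0,0,0],[0,0,0],[0,0,0],[0,0,0],[0,0,0],[0,0,0],[0,0,0],[0,0,0],[0,0,0]],"twist":[0,0,0,0,0,0,0,0,0,0]}' 30
```

```text
time: 12.9
ee_pos: [529.7, -11.9, 59.4]
eef_rot: [0.535, -0.462, 0.462, -0.535]
contact_force: [-0.7, -0.8, 0.8]
grip_width: 0.213
```

Width 19.6 mm: the head is gripped. Now I'll lift in small steps and watch the force.

```bash
python3 -m jog '{"grip":[0,0,0],"delta_pos":[[0,0,0],[0,-0.5,0],[0,-1,0]],"twist":[0,0,0]}' 40;  python3 -m jog '{"grip":[0,0],"delta_pos":[[0,-0.5,0],[0,-1,0]],"twist":[0,0]}'
```

```text
time: 13.28
ee_pos: [529.7, -11.9, 60.3]
eef_rot: [0.535, -0.462, 0.462, -0.535]
contact_force: [-0.4, -0.3, -0.4]
grip_width: 0.209
time: 13.52
ee_pos: [529.7, -12.0, 61.4]
eef_rot: [0.535, -0.462, 0.462, -0.535]
contact_force: [0.5, -0.2, -0.7]
grip_width: 0.211
```

```bash
python3 -m jog '{"grip":[0,0],"delta_pos":[[0,-0.5,0],[0,-1,0]],"twist":[0,0]}'
```

```text
time: 13.78
ee_pos: [529.7, -11.9, 62.4]
eef_rot: [0.535, -0.462, 0.462, -0.535]
contact_force: [-0.5, 0.9, -0.3]
grip_width: 0.209
```

```bash
python3 -m jog '{"grip":[0,0],"delta_pos":[[0,-0.5,0],[0,-1,0]],"twist":[0,0]}'
```

```text
time: 14.02
ee_pos: [529.7, -12.0, 63.4]
eef_rot: [0.535, -0.462, 0.462, -0.535]
contact_force: [-0.2, -1.0, -0.4]
grip_width: 0.208
```

```bash
python3 -m jog '{"grip":[0,0],"delta_pos":[[0,-0.5,0],[0,-1,0]],"twist":[0,0]}'
```

```text
time: 14.28
ee_pos: [529.6, -11.9, 64.4]
eef_rot: [0.535, -0.462, 0.462, -0.535]
contact_force: [-0.1, 0.2, -1.0]
grip_width: 0.208
```

```bash
python3 -m jog '{"grip":[0,0,0],"delta_pos":[[0,-0.4,0],[0,-0.8,0],[0,-0.8,0]],"twist":[0,0,0]}'
```

```text
time: 14.65
ee_pos: [529.7, -12.0, 65.2]
eef_rot: [0.535, -0.462, 0.462, -0.535]
contact_force: [0.2, -0.4, -0.4]
grip_width: 0.208
```

```bash
python3 -m jog '{"grip":[0,0,0],"delta_pos":[[0,-0.4,0],[0,-0.8,0],[0,-0.8,0]],"twist":[0,0,0]}'
```

```text
time: 15.02
ee_pos: [529.7, -11.9, 66.0]
eef_rot: [0.535, -0.462, 0.462, -0.535]
contact_force: [-0.2, 0.0, -0.3]
grip_width: 0.204
```

```bash
python3 -m jog '{"grip":[0,0,0],"delta_pos":[[0,-0.4,0],[0,-0.8,0],[0,-0.8,0]],"twist":[0,0,0]}'
```

```text
time: 15.4
ee_pos: [529.7, -11.9, 66.7]
eef_rot: [-0.535, 0.462, -0.462, 0.535]
contact_force: [-0.5, 0.6, -1.9]
grip_width: 0.207
```

Play taken up at about 7 mm. Now I'll load gently.

```bash
python3 -m jog '{"grip":[0,0,0],"delta_pos":[[0,-0.3,0],[0,-0.6,0],[0,-0.6,0]],"twist":[0,0,0]}'
```

```text
time: 15.78
ee_pos: [529.6, -11.9, 67.2]
eef_rot: [0.535, -0.462, 0.462, -0.535]
contact_force: [0.5, 0.6, -3.4]
grip_width: 0.209
```

```bash
python3 -m jog '{"grip":[0,0,0],"delta_pos":[[0,-0.3,0],[0,-0.6,0],[0,-0.6,0]],"twist":[0,0,0]}'
```

```text
time: 16.15
ee_pos: [529.6, -11.9, 67.7]
eef_rot: [0.535, -0.463, 0.462, -0.535]
contact_force: [2.7, -0.3, -8.5]
grip_width: 0.208
```

```bash
python3 -m jog '{"grip":[0,0],"delta_pos":[[0,-0.2,0],[0,-0.2,0]],"twist":[0,0]}'
```

```text
time: 16.4
ee_pos: [529.5, -12.0, 67.9]
eef_rot: [0.535, -0.463, 0.462, -0.535]
contact_force: [3.6, 0.7, -12.1]
grip_width: 0.207
```

```bash
python3 -m jog '{"grip":[0],"delta_pos":[[0,0,0]],"twist":[0]}'; python3 -m jog '{"grip":[0],"delta_pos":[[0,0,0]],"twist":[0]}'
```

```text
time: 16.52
ee_pos: [529.6, -11.9, 67.9]
eef_rot: [0.535, -0.462, 0.462, -0.535]
contact_force: [3.4, 0.6, -11.8]
grip_width: 0.209
time: 16.65
ee_pos: [529.6, -12.0, 68.0]
eef_rot: [0.535, -0.462, 0.462, -0.535]
contact_force: [2.8, -0.0, -12.3]
grip_width: 0.205
```

Steady at 12 N; hold just over a second, reading along the way.

```bash
python3 -m jog '{"grip":[0,0,0,0],"delta_pos":[[0,0,0],[0,0,0],[0,0,0],[0,0,0]],"twist":[0,0,0,0]}'; python3 -m jog '{"grip":[0,0,0,0],"delta_pos":[[0,0,0],[0,0,0],[0,0,0],[0,0,0]],"twist":[0,0,0,0]}'; python3 -m jog '{"grip":[0,0],"delta_pos":[[0,0,0],[0,0,0]],"twist":[0,0]}'
```

```text
time: 17.15
ee_pos: [529.6, -12.0, 68.1]
eef_rot: [0.535, -0.462, 0.462, -0.535]
contact_force: [2.0, -0.2, -12.8]
grip_width: 0.206
time: 17.65
ee_pos: [529.6, -12.0, 68.1]
eef_rot: [0.535, -0.462, 0.462, -0.535]
contact_force: [3.2, -0.1, -13.3]
grip_width: 0.209
time: 17.9
ee_pos: [529.6, -11.9, 68.1]
eef_rot: [0.535, -0.462, 0.462, -0.535]
contact_force: [2.3, -0.6, -13.2]
grip_width: 0.211
```

```bash
python3 -m jog '{"grip":[0,0,0,0],"delta_pos":[[0,0.1,0],[0,0.1,0],[0,0.1,0],[0,0.1,0]],"twist":[0,0,0,0]}'; python3 -m jog '{"grip":[0,0,0,0,0,0],"delta_pos":[[0,0,0],[0,0,0],[0,0,0],[0,0,0],[0,0,0],[0,0,0]],"twist":[0,0,0,0,0,0]}'
```

```text
time: 18.4
ee_pos: [529.6, -12.0, 68.1]
eef_rot: [0.535, -0.462, 0.462, -0.535]
contact_force: [1.7, 0.1, -12.9]
grip_width: 0.21
time: 19.15
ee_pos: [529.6, -12.0, 68.0]
eef_rot: [0.535, -0.462, 0.462, -0.535]
contact_force: [1.4, 0.0, -13.5]
grip_width: 0.208
```

Tug held for over 2 s at 12–13.5 N with no yield. I'll lower the head through its play, then release.

```bash
python3 -m jog '{"grip":[0,0,0,0,0,0,0,0,0,0],"delta_pos":[[0,0.6,0],[0,1.6,0],[0,2.6,0],[0,3.6,0],[0,4.6,0],[0,5.6,0],[0,6.6,0],[0,7.6,0],[0,8.2,0],[0,8.2,0]],"twist":[0,0,0,0,0,0,0,0,0,0]}'
```

```text
time: 20.4
ee_pos: [529.7, -12.0, 59.8]
eef_rot: [-0.535, 0.462, -0.462, 0.535]
contact_force: [-1.8, 0.0, 0.1]
grip_width: 0.21
```

```bash
python3 -m jog '{"grip":[22,26,32,40,50,60,60,60],"delta_pos":[[0,0,0],[0,0,0],[0,0,0],[0,0,0],[0,0,0],[0,0,0],[0,0,0],[0,0,0]],"twist":[0,0,0,0,0,0,0,0]}'
```

```text
time: 21.4
ee_pos: [529.7, -11.9, 59.8]
eef_rot: [0.535, -0.462, 0.462, -0.535]
contact_force: [0.2, -0.4, 0.2]
grip_width: 0.65
```

```bash
python3 -m jog '{"grip":[60,60,60,60,60,60,60,60,60,60],"delta_pos":[[0,-6,0],[0,-16,0],[0,-30,0],[0,-45,0],[0,-60,0],[0,-75,0],[0,-90,0],[0,-105,0],[0,-110,0],[0,-110,0]],"twist":[0,0,0,0,0,0,0,0,0,0]}'
python3 - <<'E'
from h import *
from bench import eyes,bot
c=eyes.get_calibration("wrist"); im,d=eyes.get_image("wrist");P=cloud(c,d)
cv2.imwrite("pics/w4.png",im[:,:,::-1])
m=((P[...,2]>84)&(P[...,2]<112)).astype(np.uint8)
k,l,st,ce=cv2.connectedComponentsWithStats(m)
for i in range(1,k):
    if st[i,4]>40: q=P[l==i]; print(st[i],ce[i].round(1),np.median(q,0).round(1))
im,d=eyes.get_image("scene");cv2.imwrite("pics/s4.png",im[:,:,::-1])
S=bot.sense();print(S["ee_pos"],S["contact_force"],S["grip_width"])
E
```

```text
time: 22.65
ee_pos: [529.8, -12.0, 170.1]
eef_rot: [-0.535, 0.462, -0.463, 0.535]
contact_force: [-0.9, 1.0, -0.2]
grip_width: 0.651
[263 116  29  29 622] [277.1 129.8] [520.3  50.   89.9]
[264 203  27  28 558] [277.2 216.7] [529.5 -12.4  89.7]
[265 281  25  26 504] [277.3 293.8] [538.7 -74.9  89.7]
[529.29253785 -12.01066328 169.36977467] [ 0.32296283 -0.23926215 -0.23154857] 0.6538319635907648
```

View pics/w4.png

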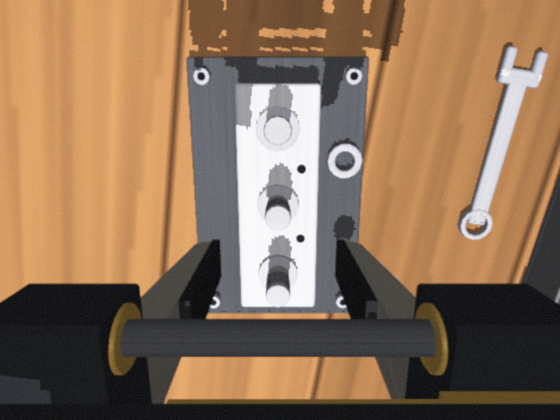

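View pics/s4.png

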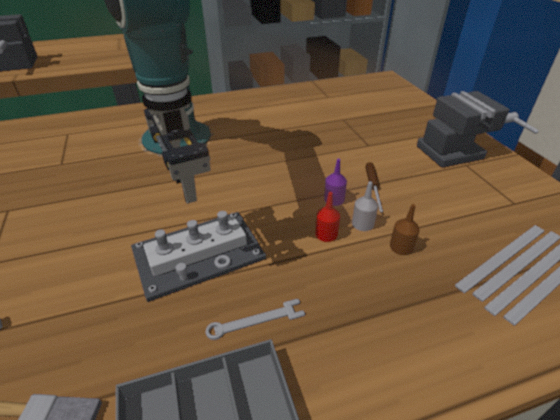

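All three heads, at (277,130), (277,217) and (277,294) in the wrist view, read z≈89.7–89.9. The oil can is unmoved at (366,212) in the scene view, and the arm is clear.

```bash
python3 -c "
from bench import bot
print(bot.close_job())"
```

```text
the job is handed in; nothing more can be done
None
```

The proud pin is home and passed the tug test, and the job is handed in after about 23 s of the 72 s allowed.

- **Press:** The middle pin was the proud one, about 12 mm up. I pressed it down slowly with the closed fingertips. It moved at about 11 N; once home, the force rose to 23 N with only the bush's own give.
- **Tug:** I gripped the head at 40 N and took up about 7 mm of free play. I then held a steady upward pull for about 2.7 s. The readings drifted from 11.8 up to 13.5 N, so a little above 12 N but well under 18 N, and the pin showed no sign of yielding. A sideways force of 1–4 N showed up with it. I lowered the head back down before letting go.
- **Last checks:** All three heads measure 89.7–89.9 mm above the bench, against 90 mm for fully home. The oil can is where it was, and the arm is clear and touching nothing.
- **Disagreement:** At first the three cameras disagreed by up to about 5 mm on where the head was. I settled this with a closer wrist view before touching the pin; no check failed.

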